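Dock the serving pan and snap the catch over

ROBOT

A 7-joint arm with a two-finger parallel gripper is mounted at the origin on the work surface. World frame = base frame: x ahead of the robot, y to its left, z up, the work surface at z = 0. Lengths are in mm, angles in rad, forces in N, time in s.
With the tool pointing down it reaches from about 425 to 875 mm from the base axis. Payload 8.4 kg.
Tool frame: the origin (TCP) lies on the centre line of the jaws, within the pads' length; the fingertips stand 11 mm ahead of it and the grasp point (between the pads) lies 8 mm behind it; z points along the fingers, y is the line along which they close (so a half turn about z gives the same grasp; the last joint's range is limited). The gripper opens to 85 mm and grips with 20 to 120 N. Pads are 22 mm wide; open, the fingers measure 114 mm over their backs; the gripper's body (76 mm by 85 mm) begins 54 mm behind the grasp point. The pads swing forward as they close: fully open they stand 13 mm farther back than shut.
Start: joints at [1.168, 0.333, 0.04, 1.465, -0.013, 1.343, -0.059], TCP at [194.424, -620.213, 242.308] pointing down, gripper open.
Joint ranges: [-2.58, 2.58], [-0.38, 2.09], [-1.3, 1.39], [0.25, 2.4], [-1.5, 4.64], [0.08, 2.09], [-2.65, 2.65]. Speed limits (rad/s): [2.22, 2.22, 2.79, 2.79, 3.14, 3.14, 3.14].

INTERFACE

Orientations are given as a unit quaternion [w, x, y, z].
In Python, from plant import bot gives the robot as it stands.
- The arm moves only by the shell command python3 -m crank 'ROWS' [FORCE]. ROWS is a JSON object of lists of equal length, an entry for each row: "rotation": the turn, a rotation vector about the tool's x, y, z in rad, a list of three; "linear": the shift along the tool's x, y, z in m, a list of three; "jaw": the opening, from -1 (shut) to 1 (fully open). In form: {"rotation": [[wx, wy, wz], ...], "linear": [[x, y, z], ...], "jaw": [jaw, ...]}. A call has 1 to 12 rows; each row is the pose to reach, as a shift and turn from the pose commanded when the call began, along the tool's axes at that moment; what a row does not reach only later rows make up. A row lasts 1/12 s, in which the tool goes at most 41.7 mm and 7.16 degrees, less where a joint would pass 70% of its speed; a pose out of reach is approached as far as the arm can. A call with a gripper value outside its range is refused whole. The fingers move at their own pace and stop on an object; FORCE is the grip in N (left out, the last holds). Time passes only in rows, so rows that repeat a pose let the fingers close. It gives the time, the measured TCP pose, the force, the opening and the grip force at its end, in the units of the state.
- bot.state(): the state, without advancing time (a new reading comes with each control period).
- bot.snapshot(name): name is "scene" or "top"; returns (picture, depth): 420x560x3 uint8, red, green, blue; 420x560 float32, mm along the optical axis (not along the pixel's ray), 0 where there is no reading.
- bot.get_calibration(name): a dict with "mtx" (3x3 intrinsics, pixels), "R" (3x3) and "t" (3): a world point X has camera coordinates R X + t. Camera axes: x right, y down, z forward; pixel columns grow to the right and rows downward; lengths in mm; the calibration is good to about 2 mm. A picture is of the moment at which its call begins. get_calibration takes no time and is no camera call.
- bot.finish_job(): hands the job in; it is judged then, once.
The state is a dict: "time": time; "qpos": joint angles; "qd": joint speeds; "joint_efforts": joint torques, N m; "ee_pos": TCP position; "orientation": TCP orientation; "force": force on the tool from outside, world axes, zero at the start; "torque": the same for the moment, N m; "width": opening from 0.0 (shut) to 1.0 (fully open); "finger_force": force on a finger pad.
Only numpy, scipy, OpenCV 4.12 (cv2) and the standard library are available. Lean on these libraries where they do the work, as an engineer would, in place of code of your own. Each camera call takes 0.05 s, during which the arm holds its last target. There are 200 camera calls.

TASK

Slide the empty serving pan along its dock, away from the robot, until it is fully home against the rear stop, then push the rocker catch down past its centre so that it snaps over and locks in front of the pan's rim. Push gently, as if with one finger (never more than about 20 N on the pan or on the catch), keep the pan in the dock, and leave the bowl and the jug where they are.

Things in the scene. Friction and masses are not known exactly. Their poses are not given: they have to be found in the camera images.
- dock: Fixed blue dock. Origin on the table; x runs along the rails to the rear stop (away from the robot), z up. In mm: base plate x -205 to 95, y -170 to 230; runners, tops at z 32; rails with inner faces at y +-83, tops at z 55. A steel plate carries rear stop and catch together, clamped anew each time within 25 mm of its nominal x: stop face at x 47 +-25 (76 wide, top z 67). Place, yaw vary.
- pan: Open empty steel pan, loose on the runners between the rails (3 mm play each side), 0.38 to 0.63 kg. Body 92 (x) by 160 (y) by 45 mm high, walls 4; flat rim 6 mm thick round the top, 108 by 176 over its edges. Origin: centre of underside. Home = far wall bearing on the stop, pan at dock x 1 +-25 mm, unknown: feel for it. Starts 28 to 116 mm short; takes 3 to 8 N to slide; stays where put.
- catch (a joint): Sprung rocker catch at the pan's left near corner. 0 rad open, 0.55 closed, centre 0.42 (before it springs back, past it snaps shut). Arm points to dock -y from an axis along x at y 137, z 97 mm. Press down its black pad (20 mm thick, 38 long along x): centre 77 mm before the homed pan's in x; y 73, z 122 open; y 69, z 85 closed. Resists 8 to 12 N. Pan over 3 mm short: tab hits rim, cannot close.
- bowl: Bystander: aluminium mixing bowl, rim diameter 150 mm, 75 mm high; origin at the centre of its underside.
- jug: Bystander: white ceramic jug with a handle, diameter 72 mm, 100 mm high, at the dock's right (-y) side; origin at the centre of its underside.
Not all that is in view belongs to the job. Of the things shaped like the pan, the steel one is meant.

How it is judged (in metres and radians):
On the way, in this order (a step that is already met when the one before it is completed fails the run):
1. the pan has been slid back into the reach of the stop (home lies at -24 to +26 mm, wherever the plate is clamped) (x of pan in the frame of dock above -0.028 m), for 0.2 s.
2. the catch has snapped over (value of joint catch above 0.5 rad), for 0.2 s.
At the end, for the whole second after the job is handed in: The catch stands closed (above 0.5 rad), which it can do only with the pan within 3 mm of the stop, and the pan sits flat and straight between the rails behind the catch (dock x above -29 mm), at rest (value of joint catch above 0.5 rad and x of pan in the frame of dock above -0.029 m and z of pan in the frame of dock below 0.035 m and angle between pan's own z axis and vertical below 0.05 rad and angle between the x axis of pan and the x axis of dock, either way round below 0.06 rad and linear speed of pan below 0.01 m/s); the robot touches nothing.
It fails at once if the pan pushed with more than 22 N (contact force between any of the fingers, the arm and pan above 22 N).
It fails at once if the catch or dock pushed with more than 22 N (contact force between any of the fingers, the arm and dock above 22 N).
It fails at once if the pan lifted out of the dock or tipped (z of pan in the frame of dock above 0.06 m or angle between pan's own z axis and vertical above 0.25 rad).
It fails at once if a bystander disturbed (moved more than 30 mm) (distance of any of bowl, jug from where it was at the start of the episode above 0.03 m).
It also fails if it takes over 58 s, if anything falls off the work surface, if the arm or the gripper's body presses on something with over 40 N, if the wrist force passes 120 N, or if a joint passes its speed limit or range.

## Working session

There is one attempt and no reset: what is moved stays moved. The work goes in short steps, Python scripts to look and compute and a shell command to move; the robot and the scene stay as the last step left them, time stands still between calls to the robot, and variables do not carry over. Pictures are saved under pics/ and viewed, at most 10 in all, crops included, and the job is handed in when it is done.

```bash
mkdir -p pics; python3 - <<'E'
from plant import bot
import cv2,numpy as np
s=bot.state();print(s)
for n in("scene","top"):
    p,d=bot.snapshot(n);cv2.imwrite(f"pics/{n}0.png",p[:,:,::-1]);np.savez(f"{n}0.npz",p=p,d=d,**bot.get_calibration(n))
E
```

```text
{'time': 0.0, 'qpos': array([ 1.16782542,  0.33391071,  0.03987919,  1.46627422, -0.01338776,
        1.34326289, -0.05848264]), 'qd': array([ 0.00069803,  0.00218632, -0.00099419,  0.00076843,  0.0009186 ,
       -0.00194448, -0.00100558]), 'joint_efforts': array([ 8.26931446e-04, -6.58540463e+01,  1.36570204e+00, -4.05564809e+01,
        1.67177251e-02,  1.25665517e-02, -2.72217568e-05]), 'ee_pos': array([ 194.26795241, -619.84315521,  241.41999067]), 'orientation': array([-7.73976563e-04,  9.88487419e-01,  1.51300997e-01, -1.80123278e-04]), 'force': array([-0.08674679,  0.07826595,  0.35138473]), 'torque': array([ 0.05107914, -0.02359978,  0.00370236]), 'finger_force': 0.0, 'width': 0.9969875499239919}
```

View pics/scene0.png

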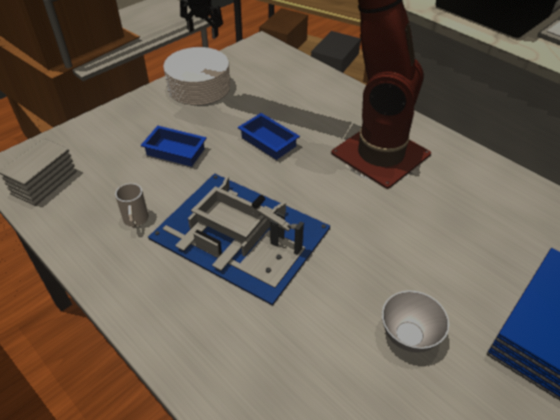

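View pics/top0.png

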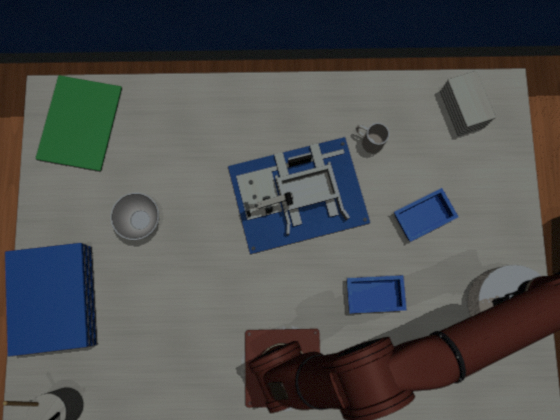

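The scene holds three pan-shaped things: blue trays at scene px (174,146) and (269,136), and a steel pan in the dock at (228,215), top px (308,188). The steel one in the dock is the one meant. I'll confirm it in an enlarged crop and measure.

```bash
cat > h.py <<'E'
import numpy as np,cv2
def world(z):
    K,R,t,d=z['mtx'],z['R'],z['t'],z['d']
    v,u=np.mgrid[:420,:560]
    c=np.stack([(u-K[0,2])/K[0,0]*d,(v-K[1,2])/K[1,1]*d,d],-1)
    return (c-t)@R
E
python3 - <<'E'
from h import *
z=np.load('top0.npz');W=world(z);p=z['p']
c=p[130:260,225:375];cv2.imwrite('pics/c1.png',cv2.resize(c,None,fx=4.6,fy=4.6,interpolation=cv2.INTER_CUBIC)[:,:,::-1])
hsv=cv2.cvtColor(p,cv2.COLOR_RGB2HSV)
m=(hsv[...,0]>100)&(hsv[...,0]<130)&(hsv[...,1]>150)&(hsv[...,2]>40)
roi=np.zeros_like(m);roi[130:260,222:373]=1
q=W[m&roi];print(len(q),np.percentile(q[:,2],[5,50,95]))
r=cv2.minAreaRect(q[:,:2].astype(np.float32));print(r,cv2.boxPoints(r))
for n,(u,v) in dict(tablenear=(200,260),bowl=(136,217)).items(): print(n,W[v,u])
E
```

```text
5186 [ 5.84751891 12.50646664 19.34169585]
((439.52642822265625, -86.88581848144531), (513.0303344726562, 394.8078918457031), 13.651938438415527) [[ 143.66658   44.39746]
 [ 236.85036 -339.2561 ]
 [ 735.3863  -218.1691 ]
 [ 642.2025   165.48447]]
tablenear [ 3.36203486e+02  2.56379316e+02 -2.95923353e-01]
bowl [479.00000675 463.47849317   1.89285068]
```

View pics/c1.png

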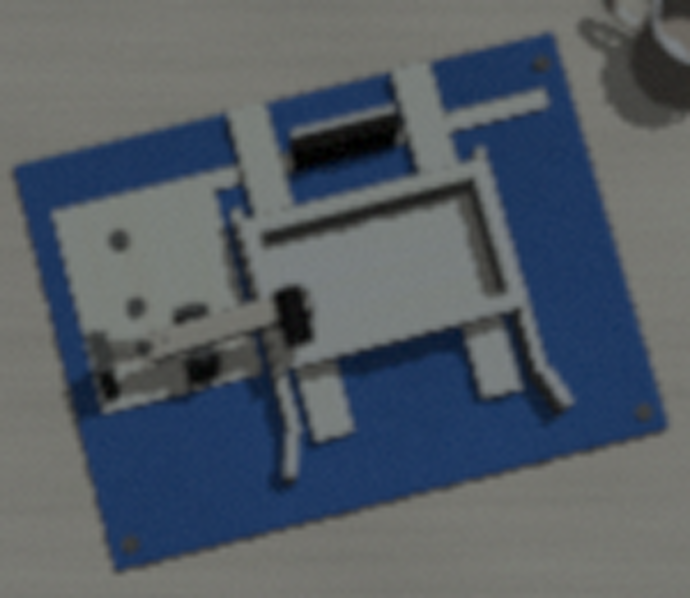

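The steel pan is confirmed between the rails: its near rim edge runs (300,368)–(520,305) in the crop. The black pad is at (293,315), the stop at (345,145), and the plate corners are at (15,170), (553,35), (665,428) and (117,570).

```bash
cat >> h.py <<'E'
def ray(z,u,v,h):
    K,R,t=z['mtx'],z['R'],z['t']
    d=R.T@np.linalg.solve(K,[u,v,1.]);o=-R.T@t
    return (o+d*(h-o[2])/d[2])
E
python3 - <<'E'
from h import *
z=np.load('top0.npz');W=world(z)
f=lambda a,h:ray(z,225+(a[0]+.5)/4.6-.5,130+(a[1]+.5)/4.6-.5,h)
print('plate z',np.median(W[225:235,280:320,2]), W[235:240,270:280,2].mean())
P=np.array([f(a,12)[:2] for a in[(15,170),(553,35),(665,428),(117,570)]])
D=np.array([[95,230],[95,-170],[-205,-170],[-205,230]],float)
a=P-P.mean(0);b=D-D.mean(0)
yaw=np.arctan2((b[:,0]*a[:,1]-b[:,1]*a[:,0]).sum(),(a*b).sum())
Rz=np.array([[np.cos(yaw),-np.sin(yaw)],[np.sin(yaw),np.cos(yaw)]])
o=P.mean(0)-Rz@D.mean(0);print('dock',o,np.degrees(yaw),yaw);print(np.round(P-(D@Rz.T+o),1))
np.savez('dock.npz',o=o,Rz=Rz)
g=lambda a,h:np.round((f(a,h)[:2]-o)@Rz,1)
print('pan near rim',g((300,368),77),g((520,305),77),'far rim',g((485,172),77),g((240,228),77))
print('pad',g((293,315),132),[W[int(130+315/4.6),int(225+293/4.6)]])
print('stop top front',g((290,168),67),g((398,138),67),g((290,135),67))
# depth based in dock frame
Q=np.concatenate([(W[...,:2]-o)@Rz,W[...,2:]],-1)
m=(abs(Q[...,0])<200)&(abs(Q[...,1])<60)
r=Q[m&(Q[...,2]>70)&(Q[...,2]<84)];print('rim x',np.percentile(r[:,0],[1,5,50,95,99]),len(r))
s=Q[m&(Q[...,2]>60)&(Q[...,2]<74)&(Q[...,0]>15)];print('stop x',np.percentile(s[:,0],[1,5,50,95,99]),len(s)) if len(s) else 0
k=Q[(abs(Q[...,1]-73)<12)&(Q[...,2]>122)&(abs(Q[...,0])<200)];print('pad',k.mean(0),k.min(0),k.max(0),len(k))
E
```

```text
plate z 12.768807313703674 12.247428316672938
dock [603.1957971  -77.61918138] 13.535593132136182 0.23624066636610824
[[-2.2 -2. ]
 [-1.9  0.3]
 [ 1.5  3.7]
 [ 2.5 -1.9]]
pan near rim [-109.7   73.8] [-105.   -81.6] far rim [ -9.2 -83.6] [-5.4 88.5]
pad [-84.9  73.1] [array([503.96901028, -25.50248049, 131.35583243])]
stop top front [29.7 43.9] [ 31.7 -33.7] [52.5 37.9]
rim x [-107.74503273 -106.8440768   -11.37051908   44.57258761   52.70416818] 337
stop x [37.15902382 37.96546952 46.44226827 54.90415049 56.45410565] 126
pad [-85.12971058  74.31780144 131.47099638] [-103.84129047   62.10381214  122.76941934] [-65.44861406  83.70132157 141.70057697] 80
```

```bash
python3 -m crank '{"rotation":[[0,0.01,0.01],[0,0.03,0.02],[0,0.05,0.04],[0,0.07,0.05],[0,0.09,0.06],[0,0.1,0.068],[0,0.1,0.068],[0,0.1,0.068],[0,0.1,0.068],[0,0.1,0.068],[0,0.1,0.068],[0,0.1,0.068]],"linear":[[0.016,-0.012,0],[0.04,-0.031,0],[0.072,-0.055,0],[0.104,-0.079,0],[0.136,-0.104,0],[0.168,-0.128,0],[0.2,-0.153,0],[0.232,-0.177,0],[0.264,-0.201,0],[0.296,-0.226,0],[0.32,-0.244,0],[0.33,-0.252,0]],"jaw":[-1,-1,-1,-1,-1,-1,-1,-1,-1,-1,-1,-1]}' 20
cat > rel.py <<'E'
# prints measured pose in dock frame; optional target (dock x,y,z TCP mm) -> tool-axis shift
import sys;from h import *;from plant import bot
from scipy.spatial.transform import Rotation as Ro
D=np.load('dock.npz');s=bot.state();q=s['orientation'];R=Ro.from_quat([*q[1:],q[0]]).as_matrix()
Rd=np.eye(3);Rd[:2,:2]=D['Rz'];o=np.append(D['o'],0)
print('t',round(s['time'],2),'dock tcp',np.round(Rd.T@(s['ee_pos']-o),1),'F dock',np.round(Rd.T@s['force'],1),'w',s['width'])
print('tool axes in dock (cols)\n',np.round(Rd.T@R,3))
if len(sys.argv)>3: print('shift',np.round(R.T@(o+Rd@np.array(sys.argv[1:4],float)-s['ee_pos']),1))
E
python3 rel.py -45 -12 200
```

```text
time: 1.1
ee_pos: [436.5, -276.3, 242.3]
orientation: [-0.008, 0.991, 0.12, 0.05]
force: [-0.3, 0.7, 0.1]
width: -0.001
finger_force: 0.0
t 1.1 dock tcp [-208.6 -154.1  242.3] F dock [-0.2  0.8  0.1] w -0.0014782836574494887
tool axes in dock (cols)
 [[ 0.995  0.005  0.101]
 [ 0.005 -1.     0.005]
 [ 0.101 -0.004 -0.995]]
shift [ 159.2 -141.    59.2]
```

```bash
python3 -m crank '{"rotation":[[0,0,0],[0,0,0],[0,0,0],[0,0,0],[0,0,0],[0,0,0],[0,0,0],[0,0,0],[0,0,0],[0,0,0],[0,0,0],[0,0,0]],"linear":[[0.02,-0.018,0.007],[0.044,-0.039,0.016],[0.07,-0.062,0.026],[0.096,-0.085,0.036],[0.122,-0.108,0.045],[0.145,-0.128,0.054],[0.156,-0.138,0.058],[0.159,-0.141,0.062],[0.157,-0.141,0.082],[0.155,-0.141,0.105],[0.152,-0.141,0.128],[0.151,-0.141,0.138]],"jaw":[-1,-1,-1,-1,-1,-1,-1,-1,-1,-1,-1,-1]}'
python3 -m crank '{"rotation":[[0,0,0],[0,0,0]],"linear":[[0,0,0],[0,0,0]],"jaw":[-1,-1]}'
python3 rel.py -45 -12 61
python3 - <<'E'
from h import *
from plant import bot
p,d=bot.snapshot("scene");cv2.imwrite("pics/s1.png",cv2.resize(p[150:310,140:350],None,fx=3.6,fy=3.6,interpolation=cv2.INTER_CUBIC)[:,:,::-1])
E
```

```text
time: 2.1
ee_pos: [558.1, -106.1, 117.4]
orientation: [-0.008, 0.992, 0.117, 0.047]
force: [-1.4, 0.0, -0.3]
width: -0.002
finger_force: 0.0
time: 2.27
ee_pos: [560.2, -105.7, 120.8]
orientation: [-0.008, 0.992, 0.117, 0.049]
force: [1.0, 0.5, -0.3]
width: 0.0
finger_force: 0.0
t 2.27 dock tcp [-48.4 -17.3 120.8] F dock [ 1.1  0.3 -0.3] w 0.00021772040367845077
tool axes in dock (cols)
 [[ 0.995 -0.001  0.099]
 [-0.001 -1.     0.004]
 [ 0.099 -0.004 -0.995]]
shift [-2.5 -5.1 59.8]
```

View pics/s1.png

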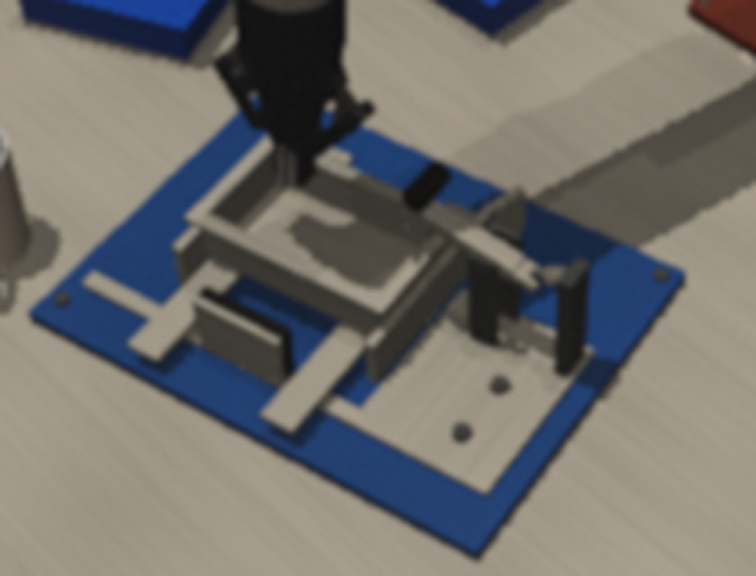

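The fingertips (crop 290,175) hang over the pan's interior, clear of the catch. I'll go down inside, then ease toward the far wall.

```bash
python3 -m crank '{"rotation":[[0,0,0],[0,0,0],[0,0,0],[0,0,0],[0,0,0],[0,0,0],[0,0,0],[0,0,0],[0,0,0],[0,0,0],[0,0,0],[0,0,0]],"linear":[[0,-0.002,0.005],[-0.001,-0.005,0.013],[-0.001,-0.008,0.021],[-0.001,-0.009,0.029],[-0.002,-0.009,0.037],[-0.002,-0.009,0.044],[-0.002,-0.009,0.050],[-0.003,-0.009,0.055],[-0.003,-0.009,0.058],[-0.003,-0.009,0.060],[-0.003,-0.009,0.060],[-0.003,-0.009,0.060]],"jaw":[-1,-1,-1,-1,-1,-1,-1,-1,-1,-1,-1,-1]}'; python3 rel.py
python3 -m crank '{"rotation":[[0,0,0],[0,0,0],[0,0,0],[0,0,0],[0,0,0],[0,0,0],[0,0,0],[0,0,0],[0,0,0],[0,0,0],[0,0,0],[0,0,0]],"linear":[[0.001,0,0],[0.003,0,0],[0.005,0,0.0005],[0.007,0,0.0007],[0.009,0,0.0009],[0.011,0,0.001],[0.013,0,0.0013],[0.015,0,0.0015],[0.0165,0,0.0016],[0.0175,0,0.0017],[0.018,0,0.0018],[0.018,0,0.0018]],"jaw":[-1,-1,-1,-1,-1,-1,-1,-1,-1,-1,-1,-1]}'; python3 rel.py
```

```text
time: 3.32
ee_pos: [561.3, -95.6, 60.8]
orientation: [-0.008, 0.992, 0.117, 0.05]
force: [-0.4, -0.4, 0.5]
width: -0.002
finger_force: 0.0
t 3.32 dock tcp [-45.   -7.6  60.8] F dock [-0.5 -0.3  0.5] w -0.0019079878008067042
tool axes in dock (cols)
 [[ 0.995 -0.     0.1  ]
 [-0.001 -1.     0.003]
 [ 0.1   -0.003 -0.995]]
time: 4.32
ee_pos: [578.8, -91.3, 60.5]
orientation: [-0.008, 0.992, 0.117, 0.049]
force: [-0.5, 0.2, 0.3]
width: 0.0
finger_force: 0.0
t 4.32 dock tcp [-26.9  -7.6  60.5] F dock [-0.4  0.3  0.3] w 0.00031012001109615166
tool axes in dock (cols)
 [[ 0.995 -0.     0.1  ]
 [-0.001 -1.     0.003]
 [ 0.1   -0.003 -0.995]]
```

```bash
python3 -m crank '{"rotation":[[0,0,0],[0,0,0],[0,0,0],[0,0,0],[0,0,0],[0,0,0]],"linear":[[0.0007,0,0],[0.0015,0,0.0001],[0.0022,0,0.0002],[0.003,0,0.0003],[0.0037,0,0.0004],[0.0045,0,0.0004]],"jaw":[-1,-1,-1,-1,-1,-1]}'; python3 rel.py|head -1
python3 -m crank '{"rotation":[[0,0,0],[0,0,0],[0,0,0],[0,0,0],[0,0,0],[0,0,0]],"linear":[[0.0007,0,0],[0.0015,0,0.0001],[0.0022,0,0.0002],[0.003,0,0.0003],[0.0037,0,0.0004],[0.0045,0,0.0004]],"jaw":[-1,-1,-1,-1,-1,-1]}'; python3 rel.py|head -1
```

```text
time: 4.82
ee_pos: [582.5, -90.4, 60.4]
orientation: [-0.008, 0.992, 0.117, 0.049]
force: [-3.3, -0.9, 1.8]
width: -0.004
finger_force: 1.7
t 4.82 dock tcp [-23.1  -7.6  60.4] F dock [-3.4 -0.1  1.8] w -0.0040343944019452915
time: 5.32
ee_pos: [587.5, -89.2, 60.6]
orientation: [-0.008, 0.992, 0.117, 0.049]
force: [-1.5, 0.2, -1.5]
width: 0.002
finger_force: 1.0
t 5.32 dock tcp [-17.9  -7.6  60.6] F dock [-1.4  0.5 -1.5] w 0.0017606169482757943
```

```bash
python3 -m crank '{"rotation":[[0,0,0],[0,0,0],[0,0,0],[0,0,0],[0,0,0],[0,0,0],[0,0,0],[0,0,0],[0,0,0],[0,0,0],[0,0,0],[0,0,0]],"linear":[[0.001,0,0.0001],[0.002,0,0.0002],[0.0032,0,0.0003],[0.0044,0,0.0004],[0.0056,0,0.0006],[0.0068,0,0.0007],[0.008,0,0.0008],[0.0092,0,0.0009],[0.0104,0,0.001],[0.0116,0,0.0012],[0.0128,0,0.0013],[0.014,0,0.0014]],"jaw":[-1,-1,-1,-1,-1,-1,-1,-1,-1,-1,-1,-1]}'|sed -n 3,4p; python3 rel.py|head -1
python3 -m crank '{"rotation":[[0,0,0],[0,0,0],[0,0,0],[0,0,0],[0,0,0],[0,0,0],[0,0,0],[0,0,0],[0,0,0],[0,0,0],[0,0,0],[0,0,0]],"linear":[[0.001,0,0.0001],[0.002,0,0.0002],[0.003,0,0.0003],[0.004,0,0.0004],[0.005,0,0.0005],[0.006,0,0.0006],[0.007,0,0.0007],[0.008,0,0.0008],[0.009,0,0.0009],[0.01,0,0.001],[0.011,0,0.0011],[0.012,0,0.0012]],"jaw":[-1,-1,-1,-1,-1,-1,-1,-1,-1,-1,-1,-1]}'; python3 rel.py|head -1
```

```text
orientation: [-0.008, 0.992, 0.117, 0.049]
force: [-1.1, 0.3, -1.5]
t 6.32 dock tcp [-3.8 -7.6 60.7] F dock [-1.   0.5 -1.5] w -0.0015321195439521402
time: 7.32
ee_pos: [613.0, -83.0, 60.7]
orientation: [-0.008, 0.992, 0.117, 0.049]
force: [-2.0, 0.5, -0.6]
width: -0.002
finger_force: 1.1
t 7.32 dock tcp [ 8.3 -7.6 60.7] F dock [-1.9  1.  -0.6] w -0.001969918610960988
```

```bash
python3 -m crank '{"rotation":[[0,0,0],[0,0,0],[0,0,0],[0,0,0],[0,0,0],[0,0,0],[0,0,0],[0,0,0]],"linear":[[0.0007,0,0.0001],[0.0014,0,0.0001],[0.0021,0,0.0002],[0.0028,0,0.0003],[0.0035,0,0.0003],[0.0042,0,0.0004],[0.0049,0,0.0005],[0.0056,0,0.0006]],"jaw":[-1,-1,-1,-1,-1,-1,-1,-1]}'; python3 rel.py|head -1
python3 - <<'E'
from h import *
from plant import bot
p,d=bot.snapshot("scene");cv2.imwrite("pics/s2.png",cv2.resize(p[150:310,140:350],None,fx=3.6,fy=3.6,interpolation=cv2.INTER_CUBIC)[:,:,::-1])
E
```

```text
time: 7.98
ee_pos: [618.4, -81.8, 60.7]
orientation: [-0.008, 0.992, 0.117, 0.049]
force: [-2.5, -0.9, 0.1]
width: 0.003
finger_force: 1.2
t 7.98 dock tcp [13.8 -7.6 60.7] F dock [-2.7 -0.2  0.1] w 0.0025759086857135103
```

View pics/s2.png

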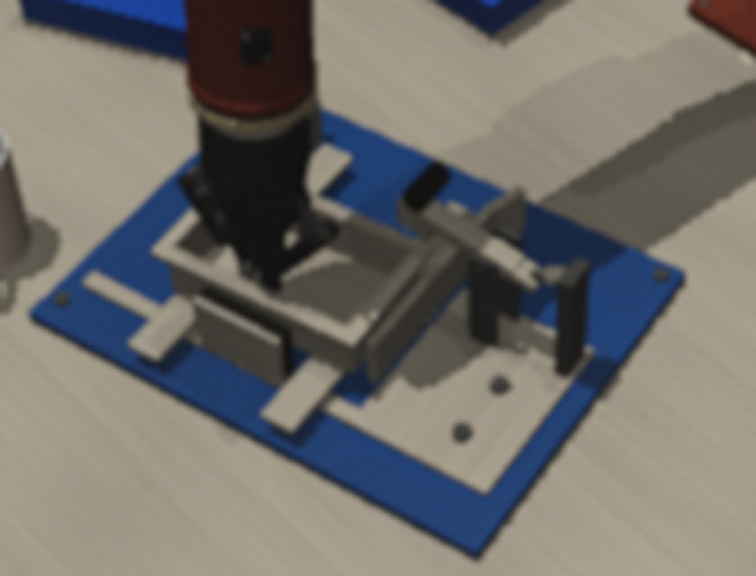

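The pan has slid evenly and its far rim (crop 265,280) is just over the stop. I'll creep on in small steps now.

```bash
for i in 1 2; do :; done; python3 -m crank '{"rotation":[[0,0,0],[0,0,0],[0,0,0],[0,0,0],[0,0,0]],"linear":[[0.0005,0,0],[0.001,0,0.0001],[0.0015,0,0.0001],[0.002,0,0.0002],[0.0025,0,0.0002]],"jaw":[-1,-1,-1,-1,-1]}'>/dev/null; python3 rel.py|head -1
python3 -m crank '{"rotation":[[0,0,0],[0,0,0],[0,0,0],[0,0,0],[0,0,0]],"linear":[[0.0004,0,0],[0.0008,0,0.0001],[0.0012,0,0.0001],[0.0016,0,0.0002],[0.002,0,0.0002]],"jaw":[-1,-1,-1,-1,-1]}'>/dev/null; python3 rel.py|head -1
```

```text
t 8.45 dock tcp [16.3 -7.6 60.7] F dock [-1.7  0.1 -0.6] w -0.004712327749987323
t 8.87 dock tcp [18.3 -7.7 60.7] F dock [-3.  -0.1 -0.5] w 0.003307942523524953
```

```bash
python3 -m crank '{"rotation":[[0,0,0],[0,0,0],[0,0,0],[0,0,0]],"linear":[[0.0004,0,0],[0.0008,0,0.0001],[0.0012,0,0.0001],[0.0015,0,0.0001]],"jaw":[-1,-1,-1,-1]}'>/dev/null; python3 rel.py|head -1
python3 -m crank '{"rotation":[[0,0,0],[0,0,0],[0,0,0],[0,0,0]],"linear":[[0.0004,0,0],[0.0008,0,0.0001],[0.0012,0,0.0001],[0.0015,0,0.0001]],"jaw":[-1,-1,-1,-1]}'>/dev/null; python3 rel.py|head -1
```

```text
t 9.2 dock tcp [19.8 -7.6 60.8] F dock [-1.2 -0.1 -0.9] w -0.006128138760181183
t 9.53 dock tcp [21.3 -7.6 60.8] F dock [-1.8 -0.3 -1.4] w -0.0036140494481597773
```

```bash
python3 -m crank '{"rotation":[[0,0,0],[0,0,0],[0,0,0],[0,0,0]],"linear":[[0.0003,0,0],[0.0006,0,0.0001],[0.0009,0,0.0001],[0.0012,0,0.0001]],"jaw":[-1,-1,-1,-1]}'>/dev/null; python3 rel.py|head -1
python3 -m crank '{"rotation":[[0,0,0],[0,0,0],[0,0,0],[0,0,0]],"linear":[[0.0003,0,0],[0.0006,0,0.0001],[0.0009,0,0.0001],[0.0012,0,0.0001]],"jaw":[-1,-1,-1,-1]}'>/dev/null; python3 rel.py|head -1
```

```text
t 9.87 dock tcp [21.9 -7.6 60.7] F dock [-6.4  1.2  1.1] w 0.003132458217979471
t 10.2 dock tcp [22.2 -7.6 60.6] F dock [-10.7   1.4   5.4] w -0.0011923513051042593
```

```bash
python3 -m crank '{"rotation":[[0,0,0],[0,0,0],[0,0,0]],"linear":[[0.0003,0,0],[0.0006,0,0.0001],[0.0009,0,0.0001]],"jaw":[-1,-1,-1]}'>/dev/null; python3 rel.py|head -1
```

```text
t 10.45 dock tcp [22.8 -7.5 60.6] F dock [-12.    2.    6.5] w -0.0014271758751730527
```

The pan bears on the stop (12 N, at the x the camera predicted). Next: back off, lift out, and go above the pad.

```bash
python3 -m crank '{"rotation":[[0,0,0],[0,0,0],[0,0,0],[0,0,0],[0,0,0],[0,0,0],[0,0,0],[0,0,0],[0,0,0],[0,0,0],[0,0,0],[0,0,0]],"linear":[[-0.003,0,0],[-0.009,0,0],[-0.016,0,-0.001],[-0.022,0,-0.002],[-0.024,0,-0.008],[-0.024,0,-0.022],[-0.022,0,-0.04],[-0.02,0,-0.06],[-0.018,0,-0.085],[-0.016,0,-0.11],[-0.013,0,-0.128],[-0.012,0,-0.135]],"jaw":[-1,-1,-1,-1,-1,-1,-1,-1,-1,-1,-1,-1]}'|head -2
python3 -m crank '{"rotation":[[0,-0.02,0],[0,-0.05,0],[0,-0.08,0],[0,-0.1,0],[0,-0.1,0],[0,-0.1,0]],"linear":[[0,0,0],[0,0,0],[0,0,0],[0,0,0],[0,0,0],[0,0,0]],"jaw":[-1,-1,-1,-1,-1,-1]}'>/dev/null; python3 rel.py -85 70 165
python3 - <<'E'
from h import *
from plant import bot
D=np.load('dock.npz')
p,d=bot.snapshot("scene");z=dict(bot.get_calibration("scene"),d=d,p=p);np.savez('s3.npz',**z);W=world(z)
Q=np.concatenate([(W[...,:2]-D['o'])@D['Rz'],W[...,2:]],-1)
m=(abs(Q[...,0])<150)&(abs(Q[...,1])<60)&(Q[...,2]>72)&(Q[...,2]<82);r=Q[m];print('rim',np.percentile(r[:,0],[1,5,95,99]),len(r))
dk=(p.max(-1)<60)&(abs(Q[...,1]-73)<20)&(Q[...,2]>110)&(Q[...,2]<150)&(Q[...,0]<-55)&(Q[...,0]>-115);k=Q[dk];print('pad',k.min(0),k.max(0),k.mean(0),len(k))
E
```

```text
time: 11.45
ee_pos: [606.1, -85.5, 198.9]
t 11.95 dock tcp [ -0.8  -7.7 192.9] F dock [ 0.1 -0.5  0.1] w 0.0017024814211754296
tool axes in dock (cols)
 [[ 1.     0.    -0.001]
 [ 0.    -1.     0.004]
 [-0.001 -0.004 -1.   ]]
shift [-84.1 -77.6  28.3]
rim [-62.31556987 -60.33532956  46.34987333  48.14315051] 372
pad [-103.98414203   61.70105194  110.51858787] [-62.971532    83.57977437 135.41375764] [-78.23420804  74.4799144  126.86912773] 112
```

```bash
python3 -m crank '{"rotation":[[0,0,0],[0,0,0],[0,0,0],[0,0,0],[0,0,0],[0,0,0],[0,0,0],[0,0,0],[0,0,0],[0,0,0],[0,0,0],[0,0,0]],"linear":[[-0.008,-0.007,0],[-0.022,-0.02,0],[-0.04,-0.037,0],[-0.058,-0.054,0],[-0.073,-0.068,0],[-0.081,-0.075,0],[-0.084,-0.0775,0.003],[-0.084,-0.0775,0.01],[-0.084,-0.0775,0.02],[-0.084,-0.0775,0.03],[-0.084,-0.0775,0.035],[-0.084,-0.0775,0.035]],"jaw":[-1,-1,-1,-1,-1,-1,-1,-1,-1,-1,-1,-1]}'>/dev/null; python3 rel.py|head -1
python3 -m crank '{"rotation":[[0,0,0],[0,0,0],[0,0,0],[0,0,0],[0,0,0],[0,0,0],[0,0,0],[0,0,0],[0,0,0],[0,0,0],[0,0,0],[0,0,0]],"linear":[[0,0,0.001],[0,0,0.002],[0,0,0.003],[0,0,0.004],[0,0,0.005],[0,0,0.006],[0,0,0.007],[0,0,0.008],[0,0,0.009],[0,0,0.010],[0,0,0.011],[0,0,0.012]],"jaw":[-1,-1,-1,-1,-1,-1,-1,-1,-1,-1,-1,-1]}'>/dev/null; python3 rel.py|head -1
python3 - <<'E'
from h import *
from plant import bot
p,d=bot.snapshot("scene");cv2.imwrite("pics/s4.png",cv2.resize(p[150:310,140:350],None,fx=3.6,fy=3.6,interpolation=cv2.INTER_CUBIC)[:,:,::-1])
E
```

```text
t 13.0 dock tcp [-85.5  69.5 157. ] F dock [-0.5 -0.1 -0.2] w 0.0005226666432683769
t 14.0 dock tcp [-84.8  69.6 147.2] F dock [-0.3  0.9 -0.1] w -0.0012399744048360725
```

View pics/s4.png

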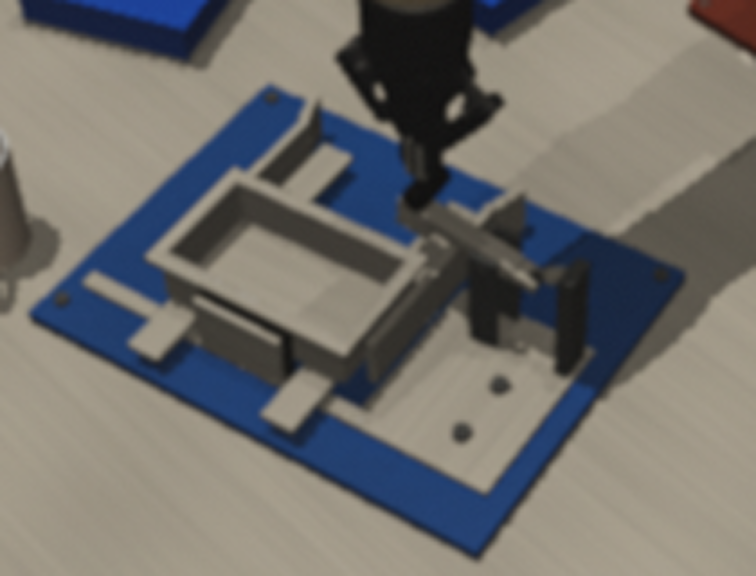

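The pan is home against the stop (crop 240,320) and the fingertips stand right over the black pad (425,190). I'll press down gently.

```bash
python3 -m crank '{"rotation":[[0,0,0],[0,0,0],[0,0,0],[0,0,0],[0,0,0],[0,0,0],[0,0,0],[0,0,0]],"linear":[[0,0,0.0006],[0,0,0.0012],[0,0,0.0018],[0,0,0.0024],[0,0,0.003],[0,0,0.0036],[0,0,0.0042],[0,0,0.0048]],"jaw":[-1,-1,-1,-1,-1,-1,-1,-1]}'>/dev/null; python3 rel.py|head -1
python3 -m crank '{"rotation":[[0,0,0],[0,0,0],[0,0,0],[0,0,0],[0,0,0],[0,0,0]],"linear":[[0,0,0.0006],[0,0,0.0012],[0,0,0.0018],[0,0,0.0024],[0,0,0.003],[0,0,0.0036]],"jaw":[-1,-1,-1,-1,-1,-1]}'>/dev/null; python3 rel.py|head -1
```

```text
t 14.72 dock tcp [-84.6  69.6 143. ] F dock [-3.8  0.6  7.9] w -0.001183847835768198
t 15.22 dock tcp [-84.6  68.2 139.9] F dock [-4.6 -4.4  9.6] w 0.0007742869165153141
```

```bash
python3 -m crank '{"rotation":[[0,0,0],[0,0,0],[0,0,0],[0,0,0],[0,0,0],[0,0,0],[0,0,0],[0,0,0]],"linear":[[0,0,0.0007],[0,0,0.0014],[0,0,0.0021],[0,0,0.0028],[0,0,0.0035],[0,0,0.0042],[0,0,0.0049],[0,0,0.0056]],"jaw":[-1,-1,-1,-1,-1,-1,-1,-1]}'>/dev/null; python3 rel.py|head -1
```

```text
t 15.88 dock tcp [-83.9  67.6 134.6] F dock [-0.9 -5.6  8.8] w 0.0032138526508790335
```

```bash
python3 -m crank '{"rotation":[[0,0,0],[0,0,0],[0,0,0],[0,0,0],[0,0,0],[0,0,0],[0,0,0],[0,0,0]],"linear":[[0,0,0.0007],[0,0,0.0014],[0,0,0.0021],[0,0,0.0028],[0,0,0.0035],[0,0,0.0042],[0,0,0.0049],[0,0,0.0056]],"jaw":[-1,-1,-1,-1,-1,-1,-1,-1]}'>/dev/null; python3 rel.py|head -1
```

```text
t 16.55 dock tcp [-83.8  68.1 128.7] F dock [ 0.5 -4.3  5.6] w -0.0015546913688986226
```

```bash
python3 -m crank '{"rotation":[[0,0,0],[0,0,0],[0,0,0],[0,0,0],[0,0,0],[0,0,0],[0,0,0],[0,0,0]],"linear":[[0,0,0.0007],[0,0,0.0014],[0,0,0.0021],[0,0,0.0028],[0,0,0.0035],[0,0,0.0042],[0,0,0.0049],[0,0,0.0056]],"jaw":[-1,-1,-1,-1,-1,-1,-1,-1]}'>/dev/null; python3 rel.py|head -1
```

```text
t 17.22 dock tcp [-84.8  69.9 121.9] F dock [ 0.3 -1.6  2.4] w 0.005096483049286228
```

```bash
python3 -m crank '{"rotation":[[0,0,0],[0,0,0],[0,0,0],[0,0,0],[0,0,0],[0,0,0]],"linear":[[0,0,0.0007],[0,0,0.0014],[0,0,0.0021],[0,0,0.0028],[0,0,0.0035],[0,0,0.0042]],"jaw":[-1,-1,-1,-1,-1,-1]}'>/dev/null; python3 rel.py|head -1
```

```text
t 17.72 dock tcp [-85.   70.  117.5] F dock [-1.7 -1.   0.5] w 0.0011699755901427998
```

```bash
python3 -m crank '{"rotation":[[0,0,0],[0,0,0],[0,0,0],[0,0,0],[0,0,0],[0,0,0],[0,0,0],[0,0,0]],"linear":[[0,0,0.0007],[0,0,0.0014],[0,0,0.0021],[0,0,0.0028],[0,0,0.0035],[0,0,0.0042],[0,0,0.0049],[0,0,0.0056]],"jaw":[-1,-1,-1,-1,-1,-1,-1,-1]}'>/dev/null; python3 rel.py|head -1
```

```text
t 18.38 dock tcp [-84.8  69.8 112.2] F dock [-0.2  0.9  0.4] w 0.004623001149082833
```

```bash
python3 - <<'E'
from h import *
from plant import bot
D=np.load('dock.npz')
p,d=bot.snapshot("scene");cv2.imwrite("pics/s5.png",cv2.resize(p[150:310,140:350],None,fx=3.6,fy=3.6,interpolation=cv2.INTER_CUBIC)[:,:,::-1])
E
```

```text
(no output)
```

View pics/s5.png

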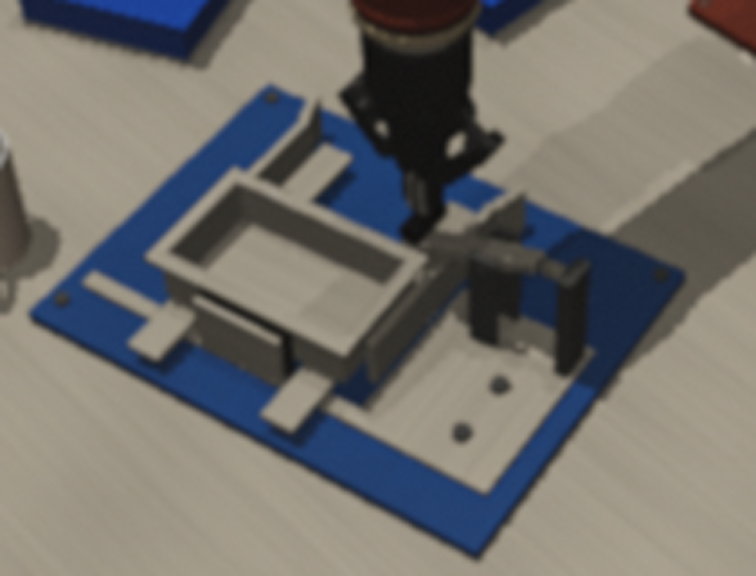

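The arm is down behind the rim (pad at crop 420,225) and no force is left, so it looks snapped. I'll lift clear and check.

```bash
python3 -m crank '{"rotation":[[0,0,0],[0,0,0],[0,0,0],[0,0,0],[0,0,0],[0,0,0],[0,0,0],[0,0,0],[0,0,0],[0,0,0]],"linear":[[0,0,-0.003],[0,0,-0.01],[0,0,-0.025],[0,0,-0.045],[0,0,-0.065],[0,0,-0.085],[0,0,-0.105],[0,0,-0.115],[0,0,-0.12],[0,0,-0.12]],"jaw":[-1,-1,-1,-1,-1,-1,-1,-1,-1,-1]}'>/dev/null; python3 rel.py|head -1
python3 - <<'E'
from h import *
from plant import bot
D=np.load('dock.npz')
p,d=bot.snapshot("scene");z=dict(bot.get_calibration("scene"),d=d,p=p);W=world(z)
Q=np.concatenate([(W[...,:2]-D['o'])@D['Rz'],W[...,2:]],-1)
k=Q[(abs(Q[...,1]-71)<9)&(abs(Q[...,0]+85)<15)&(Q[...,2]>65)&(Q[...,2]<150)];print('pad z',np.percentile(k[:,2],[5,50,95]),len(k))
m=(abs(Q[...,0])<150)&(abs(Q[...,1])<60)&(Q[...,2]>72)&(Q[...,2]<82);r=Q[m];print('rim',np.percentile(r[:,0],[1,5,95,99]))
cv2.imwrite("pics/s6.png",cv2.resize(p[150:310,140:350],None,fx=3.6,fy=3.6,interpolation=cv2.INTER_CUBIC)[:,:,::-1])
E
```

```text
t 19.27 dock tcp [-84.3  69.2 233.2] F dock [ 1.6 -0.4 -0.2] w 0.002617110858112167
pad z [83.28223638 92.30311636 95.17051114] 67
rim [-61.98872539 -60.12413621  46.6748426   47.69818172]
```

View pics/s6.png

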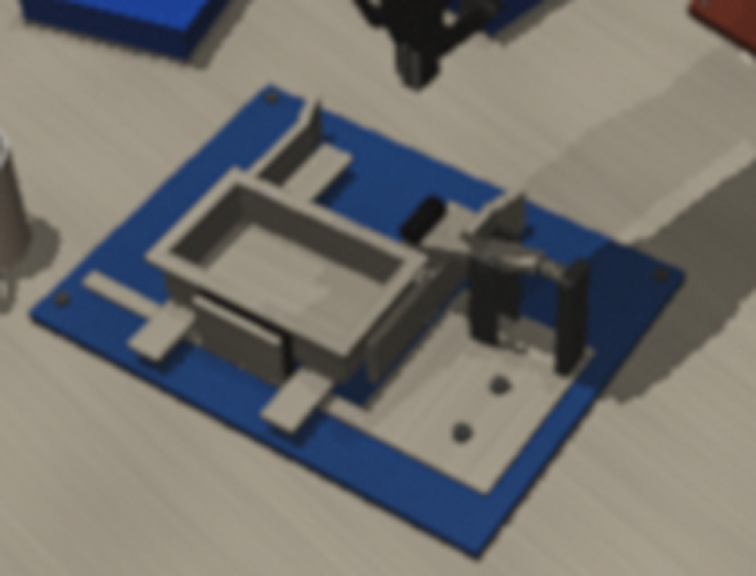

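The catch stays down with its pad top at 95 mm, which is the closed position. The pan is still home and the arm is clear, so I'm handing in.

```bash
python3 -c "
from plant import bot
print(bot.finish_job())"
```

```text
the job is handed in; nothing more can be done
None
```

I handed the job in at about 19 s. The pan is home against the stop and the catch is snapped shut in front of its rim; the highest force I read was about 14 N, I didn't touch the bowl or jug, and no verdict came back.

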